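# Set the height stop on a sample machine foot and lock it

## Robot

A 6-joint arm with a two-finger parallel gripper is mounted at the origin on the work surface. World frame = base frame: x ahead of the robot, y to its left, z up, the work surface at z = 0. Lengths are in m, angles in rad, forces in N, time in s.
With the tool pointing down it reaches from about 0.275 to 0.725 m from the base axis. Payload 15.9 kg.
Tool frame: the origin (TCP) lies at the very end of the fingers, on their centre line; the grasp point (between the pads) lies 19 mm behind it (grasp_offset is the distance from the TCP to the grasp point, in m); z points along the fingers, x is the direction in which the jaws open and shut, and the axes are right-handed (so a half turn about z gives the same grasp; the last joint's range is limited). The gripper opens to 85 mm and grips with 20 to 120 N. Pads are 22 mm wide; open, the fingers measure 114 mm over their backs; the gripper's body (76 mm by 85 mm) begins 54 mm behind the grasp point. The pads swing forward as they close: fully open they stand 13 mm farther back than shut.
Start: joints at [-1.272, 0.213, -0.034, 1.323, 0, 1.571], TCP at [0.147, -0.478, 0.231] pointing down, gripper open.
Joint ranges: [-2.98, 2.98], [-0.74, 1.72], [-1.14, 1.35], [-2.1, 2.04], [-1.57, 1.44], [-3.14, 3.14]. Speed limits (rad/s): [1.89, 1.89, 2.39, 2.57, 3.14, 3.14].

## Interface

Orientations are given as a unit quaternion [w, x, y, z].
In Python, from plant import * gives the robot as it stands.
- The arm moves only by the shell command python3 -m creep 'ROWS' [FORCE]. ROWS is JSON, a list of rows, each an object with "gripper": the closure, from -1 (fully open) to 1 (shut); "slide": the shift along the tool's x, y, z in cm, a list of three; "yaw": the turn about the tool's z in degrees. A call has 1 to 5 rows; each row is the pose to reach, as a shift and turn from the pose commanded when the call began, along the tool's axes at that moment; what a row does not reach only later rows make up. A row lasts 1/12 s, in which the tool goes at most 41.7 mm and 7.16 degrees, less where a joint would pass 70% of its speed; a pose out of reach is approached as far as the arm can. A call with a gripper value outside its range is refused whole. The fingers move at their own pace and stop on an object; FORCE is the grip in N (left out, the last holds). Time passes only in rows, so rows that repeat a pose let the fingers close. It gives the time, the measured TCP pose, the force and the opening at its end, in the units of the state.
- sense(): the state, without advancing time (a new reading comes with each control period).
- camera(name): name is "scene" or "top" or "wrist"; returns the picture (384x512x3 uint8, red, green, blue); there is no depth.
- camera_model(name): a dict with "fx", "fy", "cx", "cy" (pixels), "extrinsics" (4x4, takes a point from camera to world coordinates). Camera axes: x right, y up, looking along -z (the intrinsics and any distortion apply to the point x, -y, -z); pixel columns grow to the right and rows downward; lengths in m; the calibration is good to about 2 mm. A picture is of the moment at which its call begins: read the wrist's pose just before it. camera_model takes no time and is no camera call; for the wrist camera it gives the pose at the moment of the call.
- finish_job(): hands the job in, once; it reports no verdict.
Trained networks look in the newest picture that a camera, given by its name, has taken for a name from the list of things; names that differ only in an ending like _2 or _b are one class to them, and where a whole thing is asked for, a point or a joint stands for the part that bears it (a point fixed in the world has none). Each returns a list of dicts, best first, with "score" (0 to 1); they miss things now and then, are a little off and sometimes report something else, mostly with a low value. They report only what shows in the picture. A call takes as long as a camera call.
- cut_out(label, camera): "mask" (384x512 bool, what is visible of it) and "uv" ([column, row] in pixels, amid what is visible of it).
The state is a dict: "t": time; "joint_pos": joint angles; "qd": joint speeds; "joint_torque": joint torques, N m; "tool_pos": TCP position; "tool_rot": TCP orientation; "ft_force": force on the tool from outside, world axes, zero at the start; "wrist_torque": the same for the moment, N m; "grip_width": opening from 0.0 (shut) to 1.0 (fully open).
Only numpy, scipy, OpenCV 4.12 (cv2) and the standard library are available. Lean on these libraries where they do the work, as an engineer would, in place of code of your own. Each camera call takes 0.05 s, during which the arm holds its last target. There are 200 camera calls.

## Task

The sample machine foot is standing under the rod of the height-stop stand. Lower the stop rod until its rubber foot rests on top of the sample and stays in contact, pressing gently (no more than 20 N on the sample); only then swing the clamp lever clockwise as far as it goes to lock it, and let go. Leave the sample and everything else where it is.

Things in the scene. Friction and masses are not known exactly. Their poses are not given: they have to be found in the camera images.
- stand: Stop stand, fixed to the table: steel base plate 180 x 120 x 20 mm, 28 mm column, grey level arm 140 x 44 mm, underside 150 and top 185 mm above the table. Origin on the table; x runs along the arm from rod to column, y to the left of that, z up. Rod at x = -30 mm, clamp pivot at x = 25, column at x = 62 (all y = 0); plate from x = -85 to 95. Place and yaw vary
- stop_rod (a joint): how far the stop rod has been lowered, in m: 0 fully up, at most 0.085; starts at 0 to 0.012. The upright 14 mm steel rod slides stiffly in the arm (friction about 7 N, own weight about 3 N): about 4 N of push lowers it and it stays wherever it is left
- stop_head (a point): centre of the top face of the stop rod's black round head (32 mm across, 16 mm thick), the highest thing on the stand: 287 mm above the table with the rod fully up. Push down on it from above. It moves with the rod
- stop_foot: black rubber foot at the lower end of the stop rod, 22 mm across, 10 mm thick; origin at the centre of its underside, 147 mm below the middle of the head's top face. It gives about 1 mm for each 10 N of pressing and is all squashed at 3 mm
- clamp_lever (a joint): angle of the clamp lever, in rad, about an upright axis: 0 open, pointing along the stand's +y; grows clockwise seen from above to the end stop at 1.5 (locked), pointing nearly along the stand's +x, over the column. Starts at 0 to 0.25. Steady friction of about 0.35 N m (4.5 N at its knob); stays where it is left
- clamp_knob (a point): middle of the upright black round knob at the free end of the clamp lever: 18 mm across, 42 mm high (from 194 to 236 mm above the table), 80 mm from the pivot; this point is 215 mm above the table
- clamp_pivot (a point): point on the clamp lever's upright turning axis, at the height of the middle of its knob (215 mm above the table). The pivot boss is 22 mm across and its top is 208 mm above the table
- sample: the sample machine foot, loose, about 0.46 kg, on the base plate under the stop rod (within 5 mm of its axis): black round base 54 mm across, hex nut, upright steel stud with a flat round top 26 mm across. Origin: centre of its underside, 20 mm above the table. How far the stud is screwed out is not measured: the whole is anywhere from 40 to 80 mm high
- spare_foot_mid (a point): a second machine foot, 40 mm high, on the table beside the stand, not needed; point half-way up
- tote: blue open plastic tote 100 x 150 x 60 mm, bystander; origin under its centre
- spanner: steel spanner 170 mm long lying on the table, bystander; origin under its middle
- gauge_ring: steel ring 48 mm across, 14 mm high, bystander; origin under its centre
- gauge_block: steel block 35 x 20 x 30 mm, bystander; origin under its centre
- jar: grey jar 60 mm across, 80 mm high, bystander; origin under its centre
- tape_roll: cardboard ring 100 mm across, 45 mm high, bystander; origin under its centre
- can: metal can 66 mm across, 100 mm high, bystander; origin under its centre

How it is judged:
On the way, in this order (a step that is already met when the one before it is completed fails the run):
1. the stop's rubber foot rests on the sample (more than 1 N) while the clamp is still open (lever below 0.6 rad) (contact force between stop_foot and sample above 1 N and value of joint clamp_lever below 0.6 rad), for 0.3 s.
2. the clamp lever is turned to its end (beyond 1.3 rad) with the foot still on the sample (contact force between stop_foot and sample above 0.7 N and value of joint clamp_lever above 1.3 rad), for 0.2 s.
At the end, for the whole second after the job is handed in: The stop rod stands still with its rubber foot resting on the sample (more than 0.7 N), the clamp lever is at its end (beyond 1.3 rad), the sample stands upright (within 0.1 rad) at rest within 10 mm of its place under the rod, the other things lie where they were (within 25 mm) (all of step 2 and x of sample in the frame of stand between -0.04 and -0.02 m and angle between sample's own z axis and vertical below 0.1 rad and linear speed of sample below 0.01 m/s and velocity of joint stop_rod between -0.003 and 0.003 m/s); the robot touches nothing.
It fails at once if the stop pressed on the sample with more than 20 N (contact force between stop_foot and sample above 20 N).
It fails at once if the sample is shifted by more than 10 mm (distance of sample from where it was at the start of the episode above 0.01 m).
It fails at once if a bystander is moved by more than 25 mm (distance of any of spare_foot_mid, tote, spanner, gauge_ring, gauge_block, jar, tape_roll, can from where it was at the start of the episode above 0.025 m).
It also fails if it takes over 53 s, if anything falls off the work surface, if the arm or the gripper's body presses on something with over 40 N, if the wrist force passes 120 N, or if a joint passes its speed limit or range.

## Working session

There is one attempt and no reset: what is moved stays moved. The work goes in short steps, Python scripts to look and compute and a shell command to move; the robot and the scene stay as the last step left them, time stands still between calls to the robot, and variables do not carry over. Pictures are saved under pics/ and viewed, about 8 in all and at most 12, crops included, and the job is handed in when it is done.

```bash
mkdir -p pics
cat > h.py <<'E'
from plant import *
import numpy as np, cv2
def ray(m,uv):
    E=np.array(m["extrinsics"]);d=np.array([(uv[0]-m["cx"])/m["fx"],-(uv[1]-m["cy"])/m["fy"],-1.])
    return E[:3,3],E[:3,:3]@d
def atz(m,uv,z):
    o,d=ray(m,uv);return o+d*(z-o[2])/d[2]
def proj(m,p):
    E=np.array(m["extrinsics"]);q=E[:3,:3].T@(np.array(p)-E[:3,3]);return [m["cx"]+m["fx"]*q[0]/-q[2],m["cy"]-m["fy"]*q[1]/-q[2]]
def save(img,n): cv2.imwrite("pics/"+n,cv2.cvtColor(img,cv2.COLOR_RGB2BGR))
E
python3 - <<'E'
from h import *
s=sense();print(s)
for c in("scene","top"):
    im=camera(c);save(im,c+".png");m=camera_model(c);print(c,{k:np.round(v,3).tolist() for k,v in m.items() if k!="name"})
    for l in("stop_head","stop_foot","clamp_knob","clamp_pivot","sample","stand"):
        for r in cut_out(l,c)[:2]: print(c,l,r["score"],np.round(r["uv"],1),r["mask"].sum())
a=cv2.imread("pics/scene.png");b=cv2.imread("pics/top.png");cv2.imwrite("pics/both.png",np.vstack([a,b])[:, :])
E
```

```text
{'t': 0.0, 'joint_pos': array([-1.27198819e+00,  2.13392107e-01, -3.50559212e-02,  1.32345137e+00,
       -3.82117531e-05,  1.57080123e+00]), 'qd': array([-0.00130702,  0.00057567,  0.00020713,  0.00034594,  0.00013427,
       -0.00127984]), 'joint_torque': array([ 3.52768002e-03, -6.86158204e+01,  4.87116838e+01,  1.73767016e-02,
        1.11095251e-04, -1.03100334e-05]), 'tool_pos': array([ 0.14708546, -0.47754338,  0.23079944]), 'tool_rot': array([-3.12228552e-04,  8.04480050e-01, -5.93979414e-01, -4.55049798e-04]), 'ft_force': array([-0.34942903,  0.56554843, -0.33485827]), 'wrist_torque': array([ 0.0535523 , -0.0306897 , -0.04400148]), 'grip_width': 0.9988861586505463}
scene {'fx': 374.823, 'fy': 374.823, 'cx': 259.837, 'cy': 186.208, 'extrinsics': [[0.511, -0.495, 0.703, 1.383], [0.86, 0.3, -0.413, -0.501], [-0.007, 0.816, 0.578, 0.868], [0.0, 0.0, 0.0, 1.0]]}
scene stop_head 0.53 [246.  154.8] 130
scene clamp_knob 0.53 [271.8 163.1] 128
scene clamp_pivot 0.56 [260.9 209.3] 2168
scene sample 0.52 [252.1 208. ] 196
scene sample 0.29 [263.6 206.4] 2060
scene stand 0.67 [262.2 207.3] 2232
top {'fx': 349.855, 'fy': 349.855, 'cx': 257.389, 'cy': 191.898, 'extrinsics': [[-0.023, 0.997, -0.067, 0.453], [-1.0, -0.025, -0.018, -0.013], [-0.019, 0.067, 0.998, 1.224], [0.0, 0.0, 0.0, 1.0]]}
top stop_head 0.57 [301.3 168.6] 296
top clamp_knob 0.61 [235.2 202.6] 93
top stand 0.65 [255.5 199.5] 1875
```

View pics/scene.png

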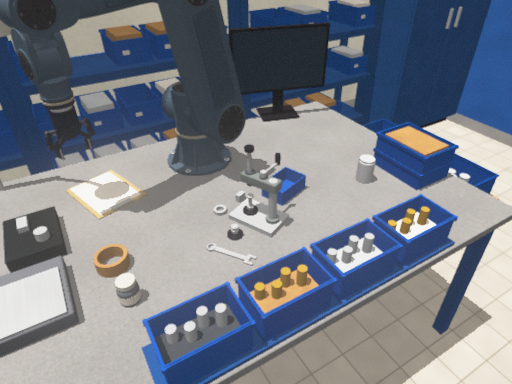

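View pics/top.png

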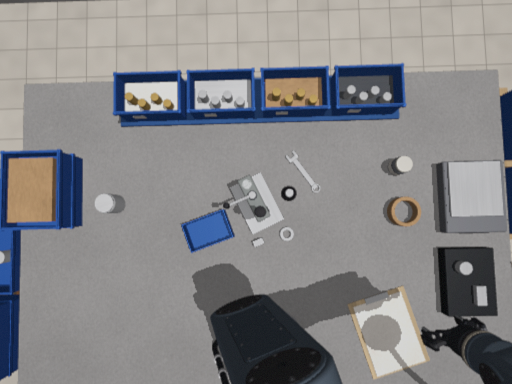

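Scene: the stand is at about (260,200), head (249,150), knob (278,158). In the top view the head is the black disc at about (260,211), so the network's (301,168) is the spanner. I'll zoom in on both.

Run:
```python
import cv2,numpy as np
a=cv2.imread("pics/scene.png")[135:245,205:315];b=cv2.imread("pics/top.png")[165:255,205:315]
f=lambda x:cv2.resize(x,None,fx=6,fy=6,interpolation=cv2.INTER_CUBIC)[:600]
r=lambda x:cv2.resize(x,(400,int(x.shape[0]*400/x.shape[1])),interpolation=cv2.INTER_CUBIC)
A=r(a);B=r(b);B=np.vstack([B,np.zeros((A.shape[0]-B.shape[0],400,3),np.uint8)])
cv2.imwrite("pics/crop.png",np.hstack([A,B]))
```

```text
(no output)
```

View pics/crop.png

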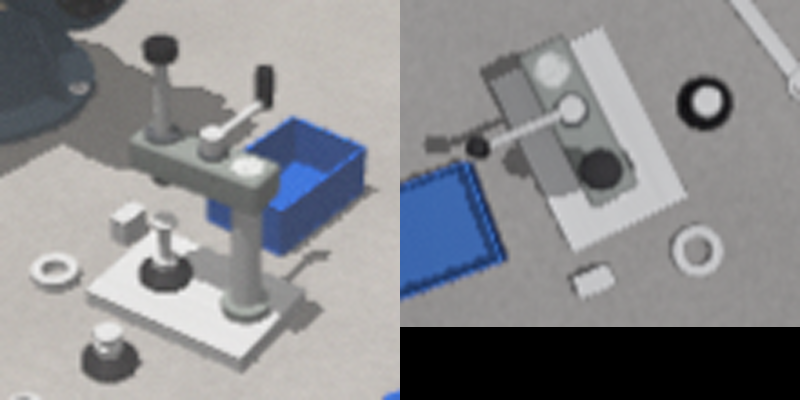

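Crop: head top in top view (260.3,211.2), pivot (252.3,195.0), column top (246.5,184.3), knob top (226.5,205.4). In the scene view: head (249,146.6), knob top (277.9,154.3), sample stud top (250.4,195).

Run:
```python
from h import *
from scipy.optimize import least_squares
t=camera_model("top");s=camera_model("scene")
def pts(x,y,w,rod,q):
    c,n=np.cos(w),np.sin(w);F=lambda a,b,z:[x+c*a-n*b,y+n*a+c*b,z]
    return dict(head=F(-.03,0,.287-rod),piv=F(.025,0,.208),col=F(.062,0,.186),knob=F(.025+.08*np.sin(q),.08*np.cos(q),.236))
obs=[(t,"head",(260.3,211.2)),(t,"piv",(252.3,195)),(t,"col",(246.5,184.3)),(t,"knob",(226.5,205.4)),
(s,"head",(249,146.6)),(s,"knob",(277.9,154.3)),(s,"piv",(205+210/3.636,135+133/3.636)),(s,"col",(205+250/3.636,135+166/3.636))]
f=lambda v:np.concatenate([np.subtract(proj(m,pts(*v)[k]),o) for m,k,o in obs])
g=atz(t,(260,211),.28);r=least_squares(f,[g[0]+.03,g[1],.5,.005,.1]);print(r.x.round(4),f(r.x).round(1))
for k,p in pts(*r.x).items():print(k,np.round(p,4))
x,y,w=r.x[:3];hd=pts(*r.x)["head"]
for z in(.06,.07,.08,.09,.1):print(z,proj(s,[hd[0],hd[1],z]))
for n,uv in dict(tote=(208,230),blk=(258,242)).items():print(n,atz(t,uv,.03))
```

```text
[0.4916 0.0108 0.451  0.0054 0.0639] [-0.1 -0.3 -0.5 -0.6 -0.1 -0.5 -0.9 -0.3 -0.7  0.  -0.6 -0.8  0.1 -0.4
 -1.2 -0.3]
head [ 0.4646 -0.0023  0.2816]
piv [0.5141 0.0217 0.208 ]
col [0.5474 0.0378 0.186 ]
knob [0.4839 0.0958 0.236 ]
0.06 [np.float64(249.85058252090985), np.float64(201.82992216416395)]
0.07 [np.float64(249.78743972776238), np.float64(199.57082594773212)]
0.08 [np.float64(249.72373825926186), np.float64(197.29174168019645)]
0.09 [np.float64(249.6594706678822), np.float64(194.99240290711006)]
0.1 [np.float64(249.5946293731323), np.float64(192.67253841685954)]
tote [0.40706516 0.17977814 0.03      ]
blk [0.36277759 0.01047936 0.03      ]
```

```bash
cat > go.py <<'E'
import sys
from h import *
from scipy.spatial.transform import Rotation as R
# stand pose estimate
X,Y,W=.4916,.0108,.451
def S(a,b,z): c,n=np.cos(W),np.sin(W);return np.array([X+c*a-n*b,Y+n*a+c*b,z])
def delta(p,head):
    s=sense();q=s["tool_rot"];r=R.from_quat([q[1],q[2],q[3],q[0]]).as_matrix()
    h=np.arctan2(r[1,0],r[0,0]);dy=np.degrees((h-head+np.pi)%(2*np.pi)-np.pi)
    print("t",round(s["t"],2),"slide cm",(r.T@(np.array(p)-s["tool_pos"])*100).round(2),"yaw",round(dy,1),"F",s["ft_force"].round(1),"tcp",s["tool_pos"].round(4),"j",s["joint_pos"].round(2))
if __name__=="__main__":
    a=[eval(x) for x in sys.argv[1:5]];delta(S(*a[:3]),a[3])
E
python3 -m creep '[{"gripper":1,"slide":[0,0,-4],"yaw":0},{"gripper":1,"slide":[0,0,-8],"yaw":0},{"gripper":1,"slide":[0,0,-12],"yaw":0},{"gripper":1,"slide":[0,0,-12],"yaw":-6}]' 40; python3 go.py -.03 0 .35 .387
```

```text
t: 1.03
tool_pos: [0.1477, -0.4794, 0.3587]
tool_rot: [0.003, 0.834, -0.552, 0.004]
ft_force: [0.4, -1.4, 0.2]
grip_width: 0.457
t 1.03 slide cm [-31.54 -47.82   0.51] yaw -89.2 F [ 0.4 -1.4  0.2] tcp [ 0.1477 -0.4794  0.3587] j [-1.27  0.23  0.31  1.64 -0.    1.47]
```

```bash
python3 -m creep '[{"gripper":1,"slide":[-2.2,-3.3,0],"yaw":-7},{"gripper":1,"slide":[-4.4,-6.6,0],"yaw":-14},{"gripper":1,"slide":[-6.6,-9.9,0],"yaw":-21},{"gripper":1,"slide":[-8.8,-13.2,0],"yaw":-28},{"gripper":1,"slide":[-11,-16.5,0],"yaw":-35}]'; python3 go.py -.03 0 .35 .387
```

```text
t: 1.45
tool_pos: [0.2561, -0.3103, 0.3514]
tool_rot: [0.0, 0.962, -0.272, 0.0]
ft_force: [0.7, -0.8, 0.4]
grip_width: -0.001
t 1.45 slide cm [  1.63 -37.15   0.13] yaw -53.7 F [ 0.7 -0.8  0.4] tcp [ 0.2561 -0.3103  0.3514] j [-0.88  0.02  0.05  1.6   0.    1.24]
```

```bash
python3 -m creep '[{"gripper":1,"slide":[0.3,-3.5,0],"yaw":-7},{"gripper":1,"slide":[0.6,-7,0],"yaw":-14},{"gripper":1,"slide":[0.9,-10.5,0],"yaw":-21},{"gripper":1,"slide":[1.2,-14,0],"yaw":-28},{"gripper":1,"slide":[1.5,-17.5,0],"yaw":-35}]';python3 -m creep '[{"gripper":1,"slide":[0,0,0],"yaw":0},{"gripper":1,"slide":[0,0,0],"yaw":0},{"gripper":1,"slide":[0,0,0],"yaw":0}]'; python3 go.py -.03 0 .35 .387
```

```text
t: 1.87
tool_pos: [0.3615, -0.1696, 0.3515]
tool_rot: [0.0, 1.0, 0.03, 0.0]
ft_force: [0.7, -1.3, -0.5]
grip_width: 0.001
t: 2.12
tool_pos: [0.3607, -0.1713, 0.3513]
tool_rot: [0.0, 1.0, 0.027, -0.0]
ft_force: [-0.8, -1.1, 0.8]
grip_width: -0.001
t 2.12 slide cm [ 11.28 -16.32   0.13] yaw -19.1 F [-0.8 -1.1  0.8] tcp [ 0.3607 -0.1713  0.3513] j [-0.44  0.02  0.05  1.6  -0.    1.07]
```

```bash
python3 -m creep '[{"gripper":1,"slide":[2.2,-3.2,0],"yaw":-4},{"gripper":1,"slide":[4.4,-6.4,0],"yaw":-8},{"gripper":1,"slide":[6.6,-9.6,0],"yaw":-12},{"gripper":1,"slide":[8.8,-12.8,0],"yaw":-16},{"gripper":1,"slide":[11.3,-16.3,0.1],"yaw":-19}]';python3 -m creep '[{"gripper":1,"slide":[0,0,0],"yaw":0},{"gripper":1,"slide":[0,0,0],"yaw":0},{"gripper":1,"slide":[0,0,0],"yaw":0}]'; python3 go.py -.03 0 .284 .387
python3 - <<'E'
from h import *
m=camera_model("wrist");save(camera("wrist"),"w1.png")
for l in("stop_head","clamp_knob","clamp_pivot"):
    for r in cut_out(l,"wrist")[:2]: print(l,r["score"],np.round(r["uv"],1),r["mask"].sum(),atz(m,r["uv"],{"stop_head":.2816,"clamp_knob":.236,"clamp_pivot":.208}[l]))
print(proj(m,[.4646,-.0023,.2816]),proj(m,[.4839,.0958,.236]),proj(m,[.5141,.0217,.208]))
E
```

```text
t: 2.53
tool_pos: [0.4645, -0.0034, 0.3508]
tool_rot: [0.0, 0.981, 0.192, 0.0]
ft_force: [1.3, -1.8, 1.6]
grip_width: -0.004
t: 2.78
tool_pos: [0.4639, -0.0047, 0.3503]
tool_rot: [0.0, 0.982, 0.191, -0.0]
ft_force: [0.3, -0.8, 0.5]
grip_width: -0.002
t 2.78 slide cm [ 0.16 -0.2   6.63] yaw -0.2 F [ 0.3 -0.8  0.5] tcp [ 0.4639 -0.0047  0.3503] j [-0.01  0.15  0.19  1.61 -0.    1.18]
stop_head 0.75 [256.8 201.6] 1522 [0.46414216 0.00109928 0.2816    ]
stop_head 0.48 [313.4 126.5] 1614 [0.47992176 0.06793215 0.2816    ]
clamp_knob 0.97 [311.2 127.1] 1484 [0.48827089 0.06647038 0.236     ]
clamp_pivot 0.57 [283.5 149.1] 11541 [0.47821369 0.03712833 0.208     ]
[np.float64(255.6794584742058), np.float64(205.6875950227414)] [np.float64(321.7104899338702), np.float64(91.43887003030173)] [np.float64(310.0715390716943), np.float64(176.76345877670104)]
```

View pics/w1.png

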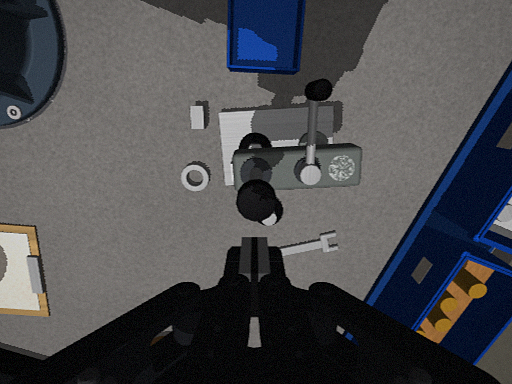

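Wrist view: head at (257,201), knob at (320,89), pivot at (310,173). All agree with the fit within about 3 mm. Descending.

```bash
python3 -m creep '[{"gripper":1,"slide":[0.2,-0.4,2],"yaw":0},{"gripper":1,"slide":[0.2,-0.4,4],"yaw":0},{"gripper":1,"slide":[0.2,-0.4,5.5],"yaw":0},{"gripper":1,"slide":[0.2,-0.4,6],"yaw":0},{"gripper":1,"slide":[0.2,-0.4,6],"yaw":0}]'
for i in 1; do python3 -m creep '[{"gripper":1,"slide":[0,0,0.2],"yaw":0},{"gripper":1,"slide":[0,0,0.4],"yaw":0},{"gripper":1,"slide":[0,0,0.6],"yaw":0},{"gripper":1,"slide":[0,0,0.8],"yaw":0},{"gripper":1,"slide":[0,0,1.0],"yaw":0}]'; done
python3 -m creep '[{"gripper":1,"slide":[0,0,0.2],"yaw":0},{"gripper":1,"slide":[0,0,0.4],"yaw":0},{"gripper":1,"slide":[0,0,0.6],"yaw":0},{"gripper":1,"slide":[0,0,0.8],"yaw":0},{"gripper":1,"slide":[0,0,1.0],"yaw":0}]'
```

```text
t: 3.4
tool_pos: [0.4637, 0.0004, 0.2898]
tool_rot: [-0.0, 0.982, 0.191, -0.001]
ft_force: [-0.2, -0.0, 0.2]
grip_width: -0.003
t: 3.82
tool_pos: [0.4648, 0.001, 0.2806]
tool_rot: [0.0, 0.981, 0.192, 0.0]
ft_force: [-0.3, -1.1, 4.2]
grip_width: -0.002
t: 4.23
tool_pos: [0.4647, 0.001, 0.2703]
tool_rot: [0.0, 0.981, 0.192, 0.0]
ft_force: [2.1, -1.8, 3.4]
grip_width: 0.005
```

```bash
python3 -m creep '[{"gripper":1,"slide":[0,0,0.2],"yaw":0},{"gripper":1,"slide":[0,0,0.4],"yaw":0},{"gripper":1,"slide":[0,0,0.6],"yaw":0},{"gripper":1,"slide":[0,0,0.8],"yaw":0},{"gripper":1,"slide":[0,0,1.0],"yaw":0}]'
python3 -m creep '[{"gripper":1,"slide":[0,0,0.1],"yaw":0},{"gripper":1,"slide":[0,0,0.2],"yaw":0},{"gripper":1,"slide":[0,0,0.3],"yaw":0},{"gripper":1,"slide":[0,0,0.4],"yaw":0},{"gripper":1,"slide":[0,0,0.4],"yaw":0}]'
python3 - <<'E'
from h import *
m=camera_model("scene");im=camera("scene");save(cv2.resize(im[135:245,205:315],(770,770),interpolation=cv2.INTER_CUBIC)[:600],"s2.png")
E
```

```text
t: 4.65
tool_pos: [0.4646, 0.0011, 0.2601]
tool_rot: [-0.0, 0.981, 0.192, 0.0]
ft_force: [2.7, -1.5, 4.2]
grip_width: 0.004
t: 5.07
tool_pos: [0.4643, 0.0011, 0.2561]
tool_rot: [-0.0, 0.981, 0.192, -0.0]
ft_force: [0.7, -0.1, 1.4]
grip_width: 0.003
```

View pics/s2.png

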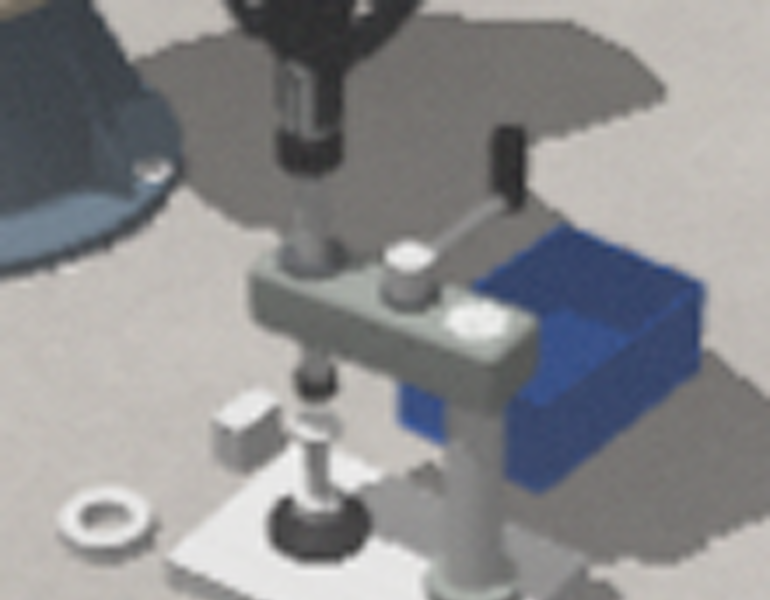

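The foot (316,385) stands about 25–28 crop pixels, roughly 16 mm, above the stud top (316,420). I'll go on slowly.

```bash
for i in 1; do python3 -m creep '[{"gripper":1,"slide":[0,0,0.2],"yaw":0},{"gripper":1,"slide":[0,0,0.4],"yaw":0},{"gripper":1,"slide":[0,0,0.6],"yaw":0},{"gripper":1,"slide":[0,0,0.8],"yaw":0},{"gripper":1,"slide":[0,0,0.8],"yaw":0}]'; done
python3 -m creep '[{"gripper":1,"slide":[0,0,0.05],"yaw":0},{"gripper":1,"slide":[0,0,0.1],"yaw":0},{"gripper":1,"slide":[0,0,0.15],"yaw":0},{"gripper":1,"slide":[0,0,0.2],"yaw":0}]'
```

```text
t: 5.53
tool_pos: [0.4642, 0.001, 0.2478]
tool_rot: [-0.0, 0.981, 0.192, -0.0]
ft_force: [-0.5, 0.1, -0.0]
grip_width: -0.001
t: 5.87
tool_pos: [0.4644, 0.001, 0.2463]
tool_rot: [-0.0, 0.981, 0.192, -0.0]
ft_force: [-2.7, 0.9, 4.4]
grip_width: 0.0
```

```bash
python3 -m creep '[{"gripper":1,"slide":[0,0,0.03],"yaw":0},{"gripper":1,"slide":[0,0,0.06],"yaw":0},{"gripper":1,"slide":[0,0,0.09],"yaw":0},{"gripper":1,"slide":[0,0,0.1],"yaw":0}]'
python3 -m creep '[{"gripper":1,"slide":[0,0,0.03],"yaw":0},{"gripper":1,"slide":[0,0,0.06],"yaw":0},{"gripper":1,"slide":[0,0,0.09],"yaw":0},{"gripper":1,"slide":[0,0,0.1],"yaw":0}]'
```

```text
t: 6.2
tool_pos: [0.4644, 0.001, 0.2453]
tool_rot: [-0.0, 0.981, 0.192, -0.0]
ft_force: [-2.1, -0.8, 3.3]
grip_width: 0.004
t: 6.53
tool_pos: [0.4645, 0.001, 0.2443]
tool_rot: [0.0, 0.981, 0.192, -0.0]
ft_force: [-2.9, 0.3, 4.9]
grip_width: -0.001
```

```bash
python3 -m creep '[{"gripper":1,"slide":[0,0,0.04],"yaw":0},{"gripper":1,"slide":[0,0,0.07],"yaw":0},{"gripper":1,"slide":[0,0,0.07],"yaw":0}]'
python3 -m creep '[{"gripper":1,"slide":[0,0,0.04],"yaw":0},{"gripper":1,"slide":[0,0,0.07],"yaw":0},{"gripper":1,"slide":[0,0,0.07],"yaw":0}]'
```

```text
t: 6.78
tool_pos: [0.4645, 0.001, 0.2436]
tool_rot: [0.0, 0.981, 0.192, -0.0]
ft_force: [-1.1, 0.0, 1.2]
grip_width: -0.002
t: 7.03
tool_pos: [0.4645, 0.001, 0.2429]
tool_rot: [0.0, 0.981, 0.192, 0.0]
ft_force: [-1.1, -0.3, 1.9]
grip_width: -0.0
```

Run:
```python
from h import *
m=camera_model("scene");im=camera("scene");save(cv2.resize(im[175:215,230:280],(800,640),interpolation=cv2.INTER_CUBIC)[:600],"s3.png")
```

```text
(no output)
```

View pics/s3.png

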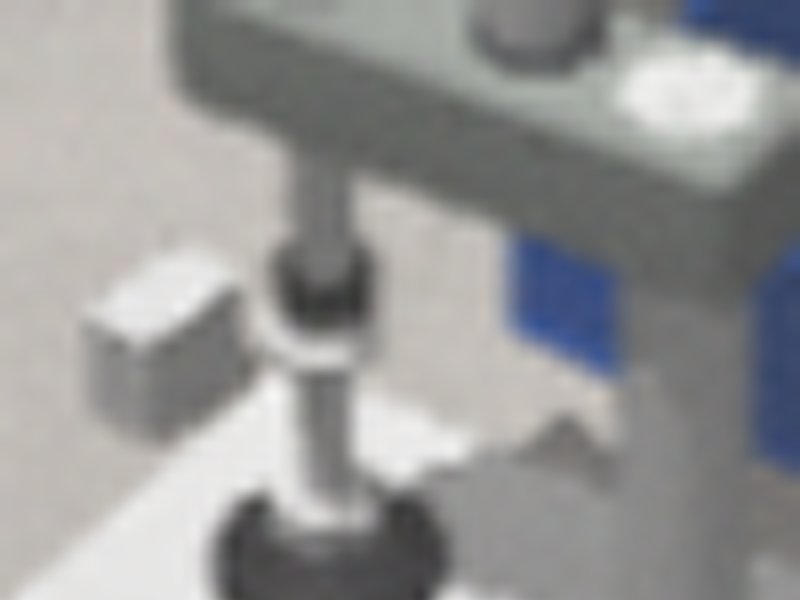

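Foot underside edge at row ~330, stud disc rim at ~345: nearly touching, 1–4 mm to go.

```bash
python3 -m creep '[{"gripper":1,"slide":[0,0,0.04],"yaw":0},{"gripper":1,"slide":[0,0,0.07],"yaw":0},{"gripper":1,"slide":[0,0,0.07],"yaw":0}]'
python3 -m creep '[{"gripper":1,"slide":[0,0,0.04],"yaw":0},{"gripper":1,"slide":[0,0,0.07],"yaw":0},{"gripper":1,"slide":[0,0,0.07],"yaw":0}]'
```

```text
t: 7.33
tool_pos: [0.4645, 0.001, 0.2422]
tool_rot: [0.0, 0.981, 0.192, 0.0]
ft_force: [-1.3, -0.3, 2.1]
grip_width: -0.002
t: 7.58
tool_pos: [0.4645, 0.001, 0.2415]
tool_rot: [0.0, 0.981, 0.192, 0.0]
ft_force: [-1.2, 0.5, 2.3]
grip_width: -0.001
```

```bash
python3 -m creep '[{"gripper":1,"slide":[0,0,0.05],"yaw":0},{"gripper":1,"slide":[0,0,0.05],"yaw":0},{"gripper":1,"slide":[0,0,0.05],"yaw":0}]'
```

```text
t: 7.83
tool_pos: [0.4645, 0.001, 0.241]
tool_rot: [-0.0, 0.981, 0.192, -0.0]
ft_force: [-0.5, -0.8, 1.7]
grip_width: 0.003
```

```bash
python3 -m creep '[{"gripper":1,"slide":[0,0,0.04],"yaw":0},{"gripper":1,"slide":[0,0,0.07],"yaw":0}]'
python3 -m creep '[{"gripper":1,"slide":[0,0,0.04],"yaw":0},{"gripper":1,"slide":[0,0,0.07],"yaw":0}]'
```

```text
t: 8.0
tool_pos: [0.4645, 0.001, 0.2403]
tool_rot: [0.0, 0.981, 0.192, 0.0]
ft_force: [-0.9, 0.3, 3.9]
grip_width: 0.001
t: 8.17
tool_pos: [0.4645, 0.001, 0.2397]
tool_rot: [0.0, 0.981, 0.192, 0.0]
ft_force: [-1.2, 0.2, 3.8]
grip_width: -0.003
```

```bash
python3 -m creep '[{"gripper":1,"slide":[0,0,0.03],"yaw":0},{"gripper":1,"slide":[0,0,0.06],"yaw":0}]'
```

```text
t: 8.33
tool_pos: [0.4645, 0.001, 0.239]
tool_rot: [0.0, 0.981, 0.192, 0.0]
ft_force: [-1.2, 0.6, 4.2]
grip_width: -0.001
```

```bash
python3 -m creep '[{"gripper":1,"slide":[0,0,0.04],"yaw":0},{"gripper":1,"slide":[0,0,0.07],"yaw":0}]'
python3 -m creep '[{"gripper":1,"slide":[0,0,0.04],"yaw":0},{"gripper":1,"slide":[0,0,0.06],"yaw":0}]'
```

```text
t: 8.5
tool_pos: [0.4645, 0.001, 0.2383]
tool_rot: [-0.0, 0.981, 0.192, 0.0]
ft_force: [-1.1, -0.5, 3.8]
grip_width: 0.003
t: 8.67
tool_pos: [0.4645, 0.001, 0.2377]
tool_rot: [0.0, 0.981, 0.192, 0.0]
ft_force: [0.7, -0.9, 3.7]
grip_width: 0.0
```

```bash
python3 -c "
from plant import *
print(sense()['ft_force'])"
```

```text
[ 0.67709389 -0.93832542  3.65157716]
```

```bash
python3 -m creep '[{"gripper":1,"slide":[0,0,0.04],"yaw":0},{"gripper":1,"slide":[0,0,0.07],"yaw":0}]'
python3 -m creep '[{"gripper":1,"slide":[0,0,0.04],"yaw":0},{"gripper":1,"slide":[0,0,0.06],"yaw":0}]'
```

```text
t: 8.83
tool_pos: [0.4645, 0.001, 0.237]
tool_rot: [0.0, 0.981, 0.192, 0.0]
ft_force: [0.3, -0.0, 3.5]
grip_width: -0.003
t: 9.0
tool_pos: [0.4645, 0.001, 0.2364]
tool_rot: [0.0, 0.981, 0.192, 0.0]
ft_force: [-0.1, 0.1, 4.4]
grip_width: 0.0
```

```bash
python3 -m creep '[{"gripper":1,"slide":[0,0,0.04],"yaw":0},{"gripper":1,"slide":[0,0,0.07],"yaw":0}]'
python3 -m creep '[{"gripper":1,"slide":[0,0,0.04],"yaw":0},{"gripper":1,"slide":[0,0,0.06],"yaw":0}]'
```

```text
t: 9.17
tool_pos: [0.4645, 0.001, 0.2359]
tool_rot: [0.0, 0.981, 0.192, 0.0]
ft_force: [-1.7, -0.3, 9.1]
grip_width: -0.002
t: 9.33
tool_pos: [0.4645, 0.001, 0.2356]
tool_rot: [0.0, 0.981, 0.192, 0.0]
ft_force: [-3.0, -1.7, 12.2]
grip_width: -0.004
```

Contact: about 12 N push, so about 8 N on the sample. Hold, then lift straight up.

```bash
python3 -m creep '[{"gripper":1,"slide":[0,0,0],"yaw":0},{"gripper":1,"slide":[0,0,0],"yaw":0},{"gripper":1,"slide":[0,0,0],"yaw":0},{"gripper":1,"slide":[0,0,0],"yaw":0}]'
python3 -m creep '[{"gripper":1,"slide":[0,0,-0.1],"yaw":0},{"gripper":1,"slide":[0,0,-0.5],"yaw":0},{"gripper":1,"slide":[0,0,-2],"yaw":0},{"gripper":1,"slide":[0,0,-4],"yaw":0},{"gripper":1,"slide":[0,0,-4],"yaw":0}]'; python3 go.py .03 .08 .275 .387
python3 - <<'E'
from h import *
m=camera_model("wrist");t=camera_model("top");camera("wrist");camera("top")
for c,mm in(("wrist",m),("top",t)):
  for l in("clamp_knob","stop_head"):
    for r in cut_out(l,c)[:2]: print(c,l,r["score"],np.round(r["uv"],1),atz(mm,r["uv"],.215 if l[0]=="c" else .235))
im=camera("scene");save(cv2.resize(im[140:220,225:285],(600,800),interpolation=cv2.INTER_CUBIC)[:600],"s4.png")
print(proj(m,[.4839,.0958,.236]))
E
```

```text
t: 9.67
tool_pos: [0.4645, 0.001, 0.2356]
tool_rot: [0.0, 0.981, 0.192, 0.0]
ft_force: [-2.8, -0.3, 10.8]
grip_width: 0.001
t: 10.08
tool_pos: [0.4653, 0.0011, 0.278]
tool_rot: [0.0, 0.981, 0.192, 0.002]
ft_force: [0.8, -1.0, 0.4]
grip_width: 0.001
t 10.08 slide cm [ 5.27 -8.09  0.31] yaw -0.1 F [ 0.8 -1.   0.4] tcp [0.4653 0.0011 0.278 ] j [ 0.    0.14 -0.01  1.42  0.    1.19]
wrist clamp_knob 0.91 [323.  135.7] [0.4890836  0.07065796 0.215     ]
wrist stop_head 0.6 [250.1 219.6] [0.46278784 0.0013506  0.235     ]
[np.float64(341.9260801664587), np.float64(97.10353281536982)]
```

```bash
python3 -m creep '[{"gripper":0,"slide":[1.8,-2.8,0],"yaw":0},{"gripper":0,"slide":[3.6,-5.5,0],"yaw":0},{"gripper":0,"slide":[5.35,-8.2,0],"yaw":0},{"gripper":0,"slide":[5.35,-8.2,0],"yaw":0},{"gripper":0,"slide":[5.35,-8.2,0],"yaw":0}]'; python3 go.py .03 .08 .207 .387
python3 - <<'E'
from h import *
m=camera_model("wrist");save(camera("wrist"),"w2.png");print(proj(m,[.4839,.0958,.236]))
E
```

```text
t: 10.85
tool_pos: [0.483, 0.0983, 0.2745]
tool_rot: [0.0, 0.981, 0.193, -0.001]
ft_force: [-0.2, -0.1, -0.1]
grip_width: 0.499
t 10.85 slide cm [-0.02  0.25  6.75] yaw 0.1 F [-0.2 -0.1 -0.1] tcp [0.483  0.0983 0.2745] j [0.2  0.2  0.05 1.43 0.   1.38]
[np.float64(253.45863611502557), np.float64(227.660309284559)]
```

View pics/w2.png

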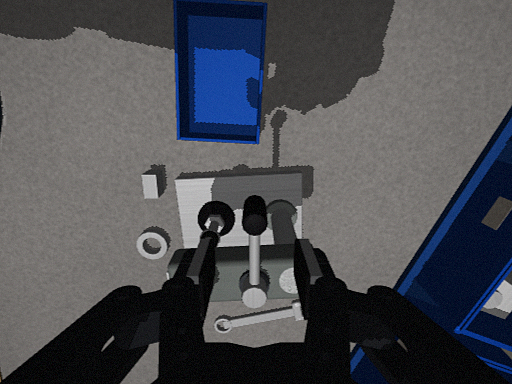

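View pics/s4.png

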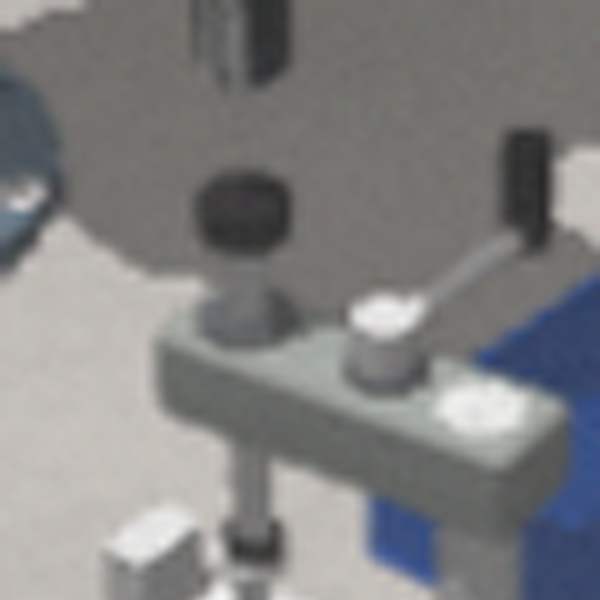

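Wrist view: the knob (255,225) sits centred between the open fingers (columns 210–300). Scene view: the head is free, the foot is on the stud and the lever is still open. Descending over the knob.

```bash
python3 -m creep '[{"gripper":0,"slide":[0,0.1,2.5],"yaw":0},{"gripper":0,"slide":[0,0.1,4.5],"yaw":0},{"gripper":0,"slide":[0,0.1,6],"yaw":0},{"gripper":0,"slide":[0,0.1,6.6],"yaw":0},{"gripper":0,"slide":[0,0.1,6.6],"yaw":0}]'; python3 go.py .03 .08 .207 .387
```

```text
t: 11.32
tool_pos: [0.4827, 0.0952, 0.2081]
tool_rot: [0.0, 0.982, 0.191, -0.001]
ft_force: [0.1, -0.2, -0.0]
grip_width: 0.499
t 11.32 slide cm [ 0.12 -0.02  0.11] yaw -0.1 F [ 0.1 -0.2 -0. ] tcp [0.4827 0.0952 0.2081] j [ 0.19  0.2  -0.1   1.26 -0.    1.38]
```

```bash
python3 -m creep '[{"gripper":0,"slide":[0.84,0.04,0],"yaw":6},{"gripper":0,"slide":[1.66,0.17,0],"yaw":12},{"gripper":0,"slide":[2.47,0.39,0],"yaw":18},{"gripper":0,"slide":[3.25,0.69,0],"yaw":24},{"gripper":0,"slide":[4.0,1.07,0],"yaw":30}]'; python3 go.py ".025+.08*np.sin(.588)" ".08*np.cos(.588)" .207 ".387-.524"
```

```text
t: 11.73
tool_pos: [0.5248, 0.1009, 0.2102]
tool_rot: [-0.0, 0.997, -0.072, 0.0]
ft_force: [-5.1, -1.7, 0.3]
grip_width: 0.5
t 11.73 slide cm [ 0.03 -0.01  0.32] yaw -0.4 F [-5.1 -1.7  0.3] tcp [0.5248 0.1009 0.2102] j [0.19 0.29 0.01 1.29 0.   1.9 ]
```

```bash
python3 -m creep '[{"gripper":0,"slide":[0.84,0.04,0],"yaw":6},{"gripper":0,"slide":[1.66,0.17,0],"yaw":12},{"gripper":0,"slide":[2.47,0.39,0],"yaw":18},{"gripper":0,"slide":[3.25,0.69,0],"yaw":24},{"gripper":0,"slide":[4.0,1.07,0],"yaw":30}]'; python3 go.py ".025+.08*np.sin(1.112)" ".08*np.cos(1.112)" .207 ".387-1.048"
```

```text
t: 12.15
tool_pos: [0.5629, 0.0848, 0.2102]
tool_rot: [-0.0, 0.945, -0.327, -0.0]
ft_force: [-6.0, 0.3, 0.7]
grip_width: 0.501
t 12.15 slide cm [ 0.02 -0.03  0.32] yaw -0.3 F [-6.   0.3  0.7] tcp [0.5629 0.0848 0.2102] j [0.15 0.36 0.11 1.32 0.   2.39]
```

```bash
python3 -m creep '[{"gripper":0,"slide":[0.84,0.04,0],"yaw":6},{"gripper":0,"slide":[1.66,0.17,0],"yaw":12},{"gripper":0,"slide":[2.47,0.39,0],"yaw":18},{"gripper":0,"slide":[3.25,0.69,0],"yaw":24}]'; python3 -m creep '[{"gripper":0,"slide":[0.2,0,0],"yaw":1.4},{"gripper":0,"slide":[0.4,0.01,0],"yaw":2.9},{"gripper":0,"slide":[0.4,0.01,0],"yaw":2.9}]'; python3 go.py ".025+.08*np.sin(1.58)" ".08*np.cos(1.58)" .207 ".387-1.516"
```

```text
t: 12.48
tool_pos: [0.5842, 0.0594, 0.2102]
tool_rot: [-0.0, 0.856, -0.516, -0.0]
ft_force: [-4.5, 2.4, 1.2]
grip_width: 0.502
t: 12.73
tool_pos: [0.5863, 0.056, 0.2098]
tool_rot: [-0.0, 0.844, -0.536, 0.0]
ft_force: [0.1, -0.1, 0.1]
grip_width: 0.503
t 12.73 slide cm [ 0.02 -0.01  0.28] yaw -0.1 F [ 0.1 -0.1  0.1] tcp [0.5863 0.056  0.2098] j [0.1  0.4  0.17 1.34 0.   2.8 ]
```

```bash
python3 -m creep '[{"gripper":0,"slide":[0.1,0,0],"yaw":0},{"gripper":0,"slide":[0.2,0,0],"yaw":0},{"gripper":0,"slide":[0.3,0,0],"yaw":0}]'; python3 -m creep '[{"gripper":0,"slide":[0.1,0,0],"yaw":0},{"gripper":0,"slide":[0.2,0,0],"yaw":0}]'
```

```text
t: 12.98
tool_pos: [0.5875, 0.0541, 0.2095]
tool_rot: [-0.001, 0.845, -0.535, 0.0]
ft_force: [0.8, 6.1, 2.8]
grip_width: 0.504
t: 13.15
tool_pos: [0.5884, 0.0524, 0.2095]
tool_rot: [-0.001, 0.845, -0.535, 0.0]
ft_force: [-0.0, 5.7, 1.6]
grip_width: 0.499
```

```bash
python3 -m creep '[{"gripper":0,"slide":[0.1,0,0],"yaw":0},{"gripper":0,"slide":[0.2,0,0],"yaw":0},{"gripper":0,"slide":[0.2,0,0],"yaw":0}]'; python3 -m creep '[{"gripper":0,"slide":[0.1,0,0],"yaw":0},{"gripper":0,"slide":[0.15,0,0],"yaw":0}]'
```

```text
t: 13.4
tool_pos: [0.5891, 0.051, 0.2094]
tool_rot: [-0.001, 0.845, -0.535, -0.0]
ft_force: [-0.4, 8.9, 2.8]
grip_width: 0.5
t: 13.57
tool_pos: [0.5893, 0.0507, 0.2093]
tool_rot: [-0.002, 0.845, -0.534, -0.001]
ft_force: [-5.5, 20.3, 3.4]
grip_width: 0.496
```

End stop reached (force rose sharply to ~21 N). Back off, rise and check.

```bash
python3 -m creep '[{"gripper":0,"slide":[-0.5,0,0],"yaw":0},{"gripper":0,"slide":[-1.2,0,0],"yaw":0},{"gripper":0,"slide":[-1.2,0,0],"yaw":0}]'; python3 -m creep '[{"gripper":0,"slide":[0,0,-2],"yaw":0},{"gripper":0,"slide":[0,0,-5],"yaw":0},{"gripper":0,"slide":[0,0,-9],"yaw":0},{"gripper":0,"slide":[0,0,-12],"yaw":0},{"gripper":0,"slide":[0,0,-12],"yaw":0}]'
python3 - <<'E'
from h import *
a=camera("scene");b=camera("wrist");save(np.hstack([cv2.resize(a[140:250,215:305],(450,550),interpolation=cv2.INTER_CUBIC),cv2.resize(b[120:384,100:400],(350,550))]),"end.png")
E
```

```text
t: 13.82
tool_pos: [0.5841, 0.0602, 0.2092]
tool_rot: [0.0, 0.845, -0.535, 0.0]
ft_force: [-0.5, 0.1, -0.4]
grip_width: 0.498
t: 14.23
tool_pos: [0.5858, 0.0594, 0.3353]
tool_rot: [-0.002, 0.845, -0.535, 0.003]
ft_force: [0.7, -0.8, -0.4]
grip_width: 0.501
```

View pics/end.png

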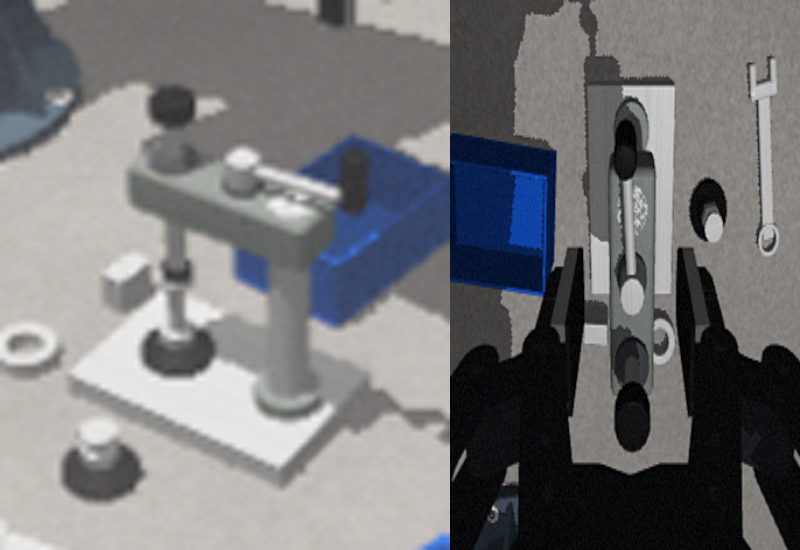

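The lever lies over the column: in the wrist crop the knob is at (625,160) and the pivot at (632,295), nearly in line with the arm. The foot rests on the upright sample at (178,275), the bystanders are unmoved, and the robot is clear. I'm letting the arm settle, then handing in.

```bash
python3 -m creep '[{"gripper":0,"slide":[0,0,0],"yaw":0},{"gripper":0,"slide":[0,0,0],"yaw":0},{"gripper":0,"slide":[0,0,0],"yaw":0}]'; python3 -c "
from plant import *
print(finish_job())"
```

```text
t: 14.58
tool_pos: [0.5841, 0.0594, 0.3281]
tool_rot: [0.001, 0.844, -0.536, -0.001]
ft_force: [-0.2, -0.5, 0.2]
grip_width: 0.498
the job is handed in; nothing more can be done
None
```

I lowered the stop rod onto the sample, locked the clamp lever, withdrew the arm, and handed the job in at 14.6 s. `finish_job()` gives no verdict.

- **Pressing:** I pushed down on the head with the shut fingers until the push rose from about 4 N to about 11–12 N. That means roughly 7–8 N on the sample, estimated from the rod's friction and weight rather than measured directly.
- **Locking:** I held the contact for about 0.3 s before lifting off. I then swung the lever clockwise with the open fingers around the knob, until the force jumped to about 21 N at the end stop.
- **Last checks:** The final pictures show the foot on the upright sample and the lever lying along the arm over the column. The bystanders in view (tote, spanner, ring, block and spare foot) look unmoved. The jar, tape roll and can were outside that view, but the arm never went near them at their height. Wrist force was near zero, with the gripper clear.
- **Disagreement:** In the top view the network reported the stop head at the spanner. I used my own pixel readings instead, and they matched the stand's geometry within about 3 mm. The contact force after letting go could not be measured.

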